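# Load the trolley hook into the slotted rail

### The job

Take the hook that stands on the small four-roller trolley, set it into the flared open end of the slotted rail and slide it along inside the rail all the way in to the end stop. Leave it there standing upright in the rail, and leave the hook with the round base standing where it is.

Things in the scene. Friction and masses are not known exactly. Their poses are not given: they have to be found in the camera images.
- trolley_hook: Hook to load: steel double hook on a foot 30 wide (x), 38 long (y), 14 mm high with four dark rollers (fixed; it slides). Origin: centre of underside, z up. Symmetric; its y goes along the rail. 8 mm neck plate to z 46; grip block 12 thick (x), 26 long (y), z 46 to 78 mm, to pinch along x. Two 6 mm horns leave the neck along +-y above z 34, turn up to y +-41, z 59 mm. Starts upright on bench.
- stand_hook: The wrong hook, to be left alone: the same double hook and grip block, but on a flat round steel base 64 mm in diameter and 8 mm thick, which does not fit the rail. Origin: centre of the base's underside, z up. 78 mm high.
- hook_rail: Fixed slotted aluminium rail along y, 250 mm long, on two posts. Origin: bench top under its middle; z up. Channel floor at z 70 mm. Closed channel from end stop's face (y -117) to y +35 mm: 38 mm wide inside; lips z 91 to 95 mm leave a slot 16 mm wide at x 0. Loading bay with open +y end: y +35 to +117. A trolley that is home has its foot's centre at x 0, y -98, z 70 mm.
- rail_bay (a point): Point on the floor of the rail's loading bay (rail x 0, y +95, z 70 mm; same axes as the rail), where the trolley foot's centre can be set down from above. The bay has no lips; its low flared side walls (top 16 mm above this floor) narrow from 61 mm inside width at the open +y end to 38 mm where the lips begin, 60 mm from here towards -y.
Things that resemble listed ones, but are neither listed nor needed, are in the scene too. Leave any blue or purple look-alike of the trolley_hook alone.

How it is judged:
At the end, for the whole second after the job is handed in: The trolley's foot is inside the closed channel on its floor, within 15 mm of the end stop, upright within 10 degrees and in line with the rail, at rest; the round-based hook still stands upright, moved by no more than 30 mm (y of trolley_hook in the frame of hook_rail between -0.11 and -0.083 m and x of trolley_hook in the frame of hook_rail between -0.008 and 0.008 m and z of trolley_hook in the frame of hook_rail between 0.064 and 0.076 m and angle between each of trolley_hook, stand_hook's own z axis and vertical below 0.175 rad and angle between the y axis of trolley_hook and the y axis of hook_rail, either way round below 0.3 rad and linear speed of trolley_hook below 0.02 m/s); the robot touches nothing.
It fails at once if the round-based hook is moved more than 30 mm (distance of stand_hook from where it was at the start of the episode above 0.03 m).
It also fails if it takes over 42 s, if anything falls off the work surface, if the arm or the gripper's body presses on something with over 40 N, if the wrist force passes 120 N, or if a joint passes its speed limit or range.

### The arm

A 6-joint arm with a two-finger parallel gripper is mounted at the origin on a cart in front of the work surface, level with it; the furniture and walls round the work are solid. World frame = base frame: x ahead of the robot, y to its left, z up, the work surface at z = 0. Lengths are in m, angles in rad, forces in N, time in s.
With the tool pointing down it reaches from about 0.25 to 0.725 m from the base axis. Payload 4 kg.
Tool frame: the origin (TCP) lies on the centre line of the jaws, within the pads' length; the fingertips stand tip_reach ahead of it and the grasp point (between the pads) lies 5 mm behind it (tip_reach is the distance from the TCP to the fingertips, in m); z points along the fingers, y is the direction in which the jaws open and shut (so a half turn about z gives the same grasp; the last joint's range is limited). The gripper opens to 85 mm and grips with 20 to 120 N. Pads are 22 mm wide; open, the fingers measure 114 mm over their backs; the gripper's body (76 mm by 85 mm) begins 54 mm behind the grasp point. The pads swing forward as they close: fully open they stand 13 mm farther back than shut.
Start: joints at [-1.296, 0.241, 0.005, 1.335, 0, 1.571], TCP at [0.136, -0.481, 0.245] pointing down, gripper open.
Joint ranges: [-2.72, 2.72], [-1.05, 1.87], [-1.09, 1.28], [-1.99, 2.15], [-1.42, 1.44], [-3.14, 3.14]. Speed limits (rad/s): [2.79, 2.79, 3.14, 3.14, 3.14, 3.14].

### API

Orientations are given as a unit quaternion [x, y, z, w].
In Python, from workcell import * gives the robot as it stands.
- The arm moves only by the tool arm_command, never from a script. Its arguments are lists of equal length, an entry for each row: "translation": the shift along the tool's x, y, z in cm, a list of three; "turn": the turn about the tool's z in rad; "hand": the closure, from 0 (fully open) to 1 (shut). In form: {"translation": [[x, y, z], ...], "turn": [turn, ...], "hand": [hand, ...]}. A call has 1 to 5 rows; each row is the pose to reach, as a shift and turn from the pose commanded when the call began, along the tool's axes at that moment; what a row does not reach only later rows make up. A row lasts 1/12 s, in which the tool goes at most 41.7 mm and 7.16 degrees, less where a joint would pass 70% of its speed; a pose out of reach is approached as far as the arm can. A call with a gripper value outside its range is refused whole. The fingers move at their own pace and stop on an object; the grip force is fixed at half the most. Time passes only in rows, so rows that repeat a pose let the fingers close. It gives the time, the measured TCP pose, the force and the opening at its end, in the units of the state.
- get_obs(): the state, without advancing time (a new reading comes with each control period).
- camera(name): name is "scene" or "side" or "wrist"; returns (picture, depth): 400x640x3 uint8, red, green, blue; 400x640 float32, m along the optical axis (not along the pixel's ray), 0 where there is no reading.
- camera_info(name): a dict with "mtx" (3x3 intrinsics, pixels), "world_to_cam" (4x4, takes a point from world to camera coordinates). Camera axes: x right, y down, z forward; pixel columns grow to the right and rows downward; lengths in m; the calibration is good to about 2 mm. A picture is of the moment at which its call begins: read the wrist's pose just before it. camera_info takes no time and is no camera call; for the wrist camera it gives the pose at the moment of the call.
- job_done(): hands the job in, once; it reports no verdict.
Trained networks look in the newest picture that a camera, given by its name, has taken for a name from the list of things; names that differ only in an ending like _2 or _b are one class to them, and where a whole thing is asked for, a point or a joint stands for the part that bears it (a point fixed in the world has none). Each returns a list of dicts, best first, with "conf" (0 to 1); they miss things now and then, are a little off and sometimes report something else, mostly with a low value. They report only what shows in the picture. A call takes as long as a camera call. They do not tell look-alikes from the thing itself.
- search_frame(camera, name): "location" ([row, column] in pixels, amid what is visible of it).
- spot_point(camera, name): "location" ([row, column] in pixels: a listed point, or the origin of a listed thing).
The state is a dict: "clock": time; "joint_pos": joint angles; "joint_vel": joint speeds; "tau": joint torques, N m; "eef_pos": TCP position; "tool_rot": TCP orientation; "ft_force": force on the tool from outside, world axes, zero at the start; "ft_torque": the same for the moment, N m; "grip_width": finger opening in m.
Only numpy, scipy, OpenCV 4.12 (cv2) and the standard library are available. Lean on these libraries where they do the work, as an engineer would, in place of code of your own. Each camera call takes 0.05 s, during which the arm holds its last target. There are 200 camera calls.

## Working session

There is one attempt and no reset: what is moved stays moved. The work goes in short steps, Python scripts to look and compute and a tool call to move; the robot and the scene stay as the last step left them, time stands still between calls to the robot, and variables do not carry over. Pictures are saved under pics/ and viewed, about 8 in all and at most 12, crops included, and the job is handed in when it is done.

Besides the shell and the picture viewer there is one more tool, called after "Call:" by a JSON object that holds its "name" and its "arguments", one argument or row to a line. arm_command: Moves the arm, as the interface text tells. Its arguments: {"type":"object","properties":{"translation":{"type":"array","items":{"type":"array","items":{"type":"number"}}},"turn":{"type":"array","items":{"type":"number"}},"hand":{"type":"array","items":{"type":"number"}}},"required":["translation","turn","hand"]}

```bash
mkdir -p pics; cat > h.py <<'E'
from workcell import *
import numpy as np, cv2
def world(cam,r,c,d):
    i=camera_info(cam);K=np.array(i["mtx"]);T=np.linalg.inv(np.array(i["world_to_cam"]))
    p=np.linalg.inv(K)@[c,r,1]*d
    return T[:3,:3]@p+T[:3,3]
def ray(cam,r,c,z):
    a=world(cam,r,c,0);b=world(cam,r,c,1);return a+(b-a)*(z-a[2])/(b[2]-a[2])
def save(n,p): cv2.imwrite("pics/"+n,cv2.cvtColor(p,cv2.COLOR_RGB2BGR))
def cloud(cam,D):
    i=camera_info(cam);K=np.array(i["mtx"]);T=np.linalg.inv(np.array(i["world_to_cam"]))
    v,u=np.mgrid[:400,:640];P=np.stack([(u-K[0,2])/K[0,0]*D,(v-K[1,2])/K[1,1]*D,D],-1)
    return P@T[:3,:3].T+T[:3,3]
E
python3 - <<'E'
from h import *
np.set_printoptions(precision=3,suppress=True)
ims=[]
for cam in ["scene","side"]:
    p,d=camera(cam);save(cam+"0.png",p);np.save(cam+"0.npy",d)
    for n in ["trolley_hook","stand_hook","hook_rail","rail_bay"]:
        for f in (search_frame,spot_point):
            try:
                for x in f(cam,n)[:4]:
                    r,c=x["location"];dd=d[int(r),int(c)]
                    print(cam,n,f.__name__,np.round([r,c]),round(x["conf"],2),world(cam,r,c,dd) if dd>0 else None, ray(cam,r,c,.07 if 'rail' in n and 'bay' in n else 0))
            except Exception as e: print(n,f.__name__,e)
o=get_obs();print(o["clock"],o["eef_pos"],o["tool_rot"],{k:v for k,v in o.items() if 'tip' in k})
E
```

```text
scene trolley_hook call [299. 231.] 0.97 [0.261 0.406 0.033] [0.291 0.4   0.   ]
scene trolley_hook call [204. 184.] 0.85 [0.588 0.423 0.041] [0.649 0.418 0.   ]
scene trolley_hook call [253. 250.] 0.77 [0.352 0.338 0.046] [0.402 0.325 0.   ]
scene trolley_hook call [204. 228.] 0.7 [0.539 0.331 0.044] [0.602 0.318 0.   ]
scene trolley_hook call [264. 251.] 0.95 [0.355 0.338 0.013] [0.368 0.334 0.   ]
scene trolley_hook call [216. 229.] 0.81 [0.537 0.332 0.012] [0.553 0.329 0.   ]
scene trolley_hook call [310. 234.] 0.63 [0.254 0.404 0.012] [0.264 0.402 0.   ]
scene trolley_hook call [213. 187.] 0.51 [0.602 0.419 0.004] [0.607 0.419 0.   ]
scene stand_hook call [193. 278.] 0.78 [0.564 0.196 0.026] [0.601 0.182 0.   ]
scene stand_hook call [201. 280.] 0.77 [0.55  0.196 0.008] [0.561 0.192 0.   ]
scene hook_rail call [147. 357.] 0.75 [ 0.59  -0.047  0.093] [ 0.745 -0.145  0.   ]
scene rail_bay call [147. 360.] 0.88 [ 0.581 -0.048  0.098] [ 0.628 -0.079  0.07 ]
scene rail_bay call [155. 317.] 0.73 [0.372 0.184 0.226] [0.633 0.055 0.07 ]
side trolley_hook call [142. 289.] 0.76 [0.27  0.39
[... 424 characters left out ...]
   ]
side trolley_hook call [173. 305.] 0.54 [0.432 0.171 0.178] [0.353 0.338 0.   ]
side trolley_hook call [152. 288.] 0.46 [0.384 0.173 0.229] [0.262 0.402 0.   ]
side stand_hook call [228. 353.] 0.68 [0.574 0.184 0.019] [0.569 0.2   0.   ]
side stand_hook call [228. 352.] 0.56 [0.577 0.164 0.04 ] [0.568 0.196 0.   ]
side hook_rail call [288. 332.] 0.61 [ 0.608 -0.049  0.068] [ 0.594 -0.007  0.   ]
side hook_rail call [300. 332.] 0.86 [ 0.625 -0.089  0.086] [ 0.608 -0.039  0.   ]
side rail_bay call [291. 332.] 0.68 [ 0.62  -0.073  0.096] [ 0.615 -0.058  0.07 ]
side rail_bay call [260. 358.] 0.75 [0.636 0.052 0.07 ] [0.636 0.052 0.07 ]
0.9 [ 0.136 -0.481  0.245] [0.991 0.137 0.    0.   ] {}
```

View pics/scene0.png

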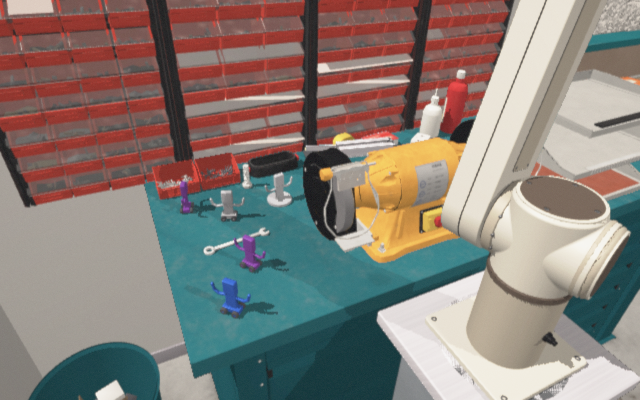

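View pics/side0.png

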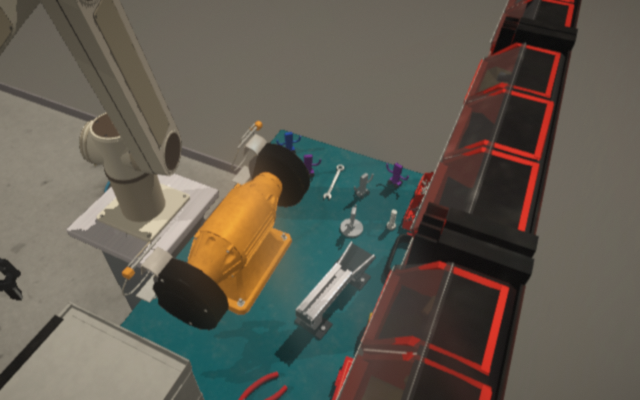

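Candidates (scene row,col): steel hook at (216,229), blue (310,234), purple (264,251) and (213,187), round-based hook (201,280), small light thing (175,247). The steel one at (216,229), which is (194,361) in the side view, fits the description. I'll confirm it in a crop and measure the orientations and the grinder obstacle.

```bash
python3 - <<'E'
from h import *
np.set_printoptions(precision=3,suppress=True)
A=cv2.cvtColor(cv2.imread("pics/scene0.png"),cv2.COLOR_BGR2RGB);B=cv2.cvtColor(cv2.imread("pics/side0.png"),cv2.COLOR_BGR2RGB)
r=lambda im,a,b,c,d,s:cv2.resize(im[a:b,c:d],(s,300),interpolation=cv2.INTER_CUBIC)
top=np.hstack([r(A,160,240,150,310,600//1),]);
bot=r(B,160,320,280,440,300);bot2=r(B,150,240,320,420,300)
save("crop1.png",np.vstack([top,np.hstack([bot,bot2])]))
C=np.concatenate([cloud(c,np.load(c+"0.npy"))[np.load(c+"0.npy")>0] for c in("scene","side")])
# height map of bench, 5cm cells
C=C[(C[:,0]>.2)&(C[:,0]<.8)&(abs(C[:,1])<.5)&(C[:,2]<.45)&(C[:,2]>-.02)]
print("rows x .2-.8, cols y -.5..+.5 step .05 (cm)")
for x in np.arange(.2,.8,.05):
    print("%.2f"%x,*["%3d"%(100*np.percentile(s,98)) if len(s:=C[(C[:,0]>=x)&(C[:,0]<x+.05)&(C[:,1]>=y)&(C[:,1]<y+.05)][:,2])>3 else "  ." for y in np.arange(-.5,.5,.05)])
def pca(m,n):
    q=C[m];c=q.mean(0);e=np.linalg.svd(q[:,:2]-c[:2],full_matrices=False)[2][0];print(n,len(q),c,e,"yaw of dir",np.degrees(np.arctan2(e[1],e[0])),q.min(0),q.max(0))
x,y,z=C.T
t=(np.hypot(x-.54,y-.335)<.06)
pca(t&(z>.018)&(z<.09),"trolley"); pca(t&(z>.05)&(z<.09),"trolley block"); pca(t&(z>.073)&(z<.09),"top")
pca((x>.53)&(x<.70)&(y>-.2)&(y<.1)&(z>.088)&(z<.11),"rail lips")
q=C[t&(z>.05)&(z<.09)];print(np.percentile(q,[2,50,98],axis=0))
E
```

```text
rows x .2-.8, cols y -.5..+.5 step .05 (cm)
0.20  24  24  24  18  12  12   0   0   0   0   0   0  18  12  18   0   0   5   1   0
0.25  22  24  24  25  25  25  23  18  19  19  18  16  25  25  25   0   0   7   7   0
0.30  22  24  24   0  23  23  19  21  21  21  21  19  23  23   0   0   5   0   0   0
0.35  22  24  25   0  23  23  19  20  21  21  21  19  23  23   0   0   7   5   0   0
0.40  22  24  25   0  21  21  14  18  18  18  18  16  21  21   0   0   0   0   0   0
0.45  25  25  25   0   0   0   0   0   0   0   0   0   0   0   0   0   0   0   0   0
0.50   .   .   0   1   0   0   0   0   0   0   0   0   0   1   0   5   7   0   0   0
0.55   .   .   .   1   1   0   9   9   9   9   9   0   0   7   7   0   6   5   5   0
0.60   .   .   .   1   1   0   9   9   9   9   8   8   0   0   0   0   0   0   7   0
0.65  10   5   2   2   0   0   0   0   0   0   8   8   2   3   6   6   2   3   4   2
0.70  19  14  10   2   2   2   2   5   6   0   0   3   3   3   3   4   2   5   2   4
0.75  40  41  41  41  41  41  42  42  42  42  42  43  43  43  43  44  44  44  44  44
0.80   .   .   .   .   .   .   .   .   .   .   .   .   .   .   .   .   .   .   .   .
trolley 479 [0.542 0.331 0.051] [0.362 0.932] yaw of dir 68.78863900574102 [0.527 0.291 0.018] [0.561 0.369 0.083]
trolley block 245 [0.542 0.33  0.065] [0.359 0.933] yaw of dir 68.98297770002635 [0.527 0.291 0.05 ] [0.561 0.369 0.083]
top 76 [0.543 0.331 0.077] [-0.341 -0.94 ] yaw of dir -109.93283730353758 [0.534 0.315 0.073] [0.553 0.343 0.083]
rail lips 1412 [ 0.601 -0.081  0.095] [0.202 0.979] yaw of dir 78.35879932515597 [ 0.563 -0.163  0.088] [0.668 0.083 0.101]
[[0.528 0.295 0.051]
 [0.541 0.33  0.065]
 [0.558 0.367 0.081]]
```

View pics/crop1.png

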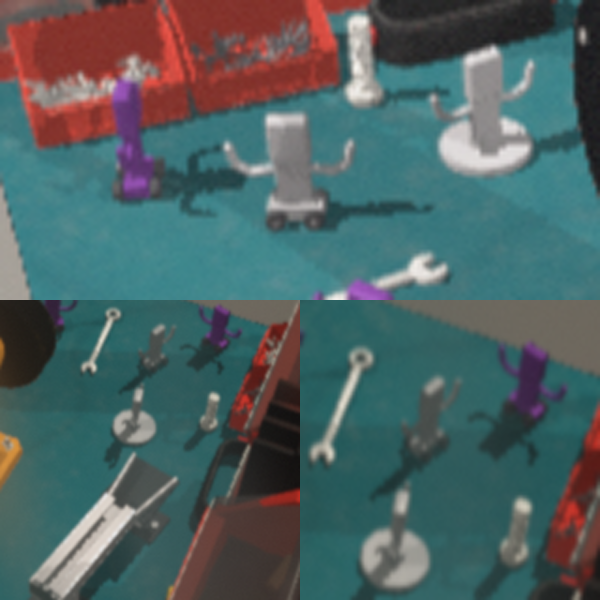

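The crop confirms it: the steel hook at scene (216,229) has dark rollers and a grey body. The round-based hook and the small bolt-like stand are different things. I'm lifting and starting round over the grinder, which tops out at about 25 cm.

Call:
{"name": "arm_command", "arguments": {
  "translation": [
    [2.6,-0.5,-3],
    [5.2,-1,-6],
    [7.8,-1.5,-9],
    [10.4,-2,-12],
    [13,-2.5,-15]
  ],
  "turn": [0,0,0,0,0],
  "hand": [0,0,0,0,0]
}}

```text
clock: 1.32
eef_pos: [0.2548, -0.421, 0.3969]
tool_rot: [0.991, 0.137, 0.0, 0.0]
ft_force: [1.3, -0.6, 0.8]
grip_width: 0.0852
```

```bash
cat >> h.py <<'E'
def st():
    o=get_obs();q=np.array(o["tool_rot"]);from scipy.spatial.transform import Rotation as R
    return o,np.array(o["eef_pos"]),R.from_quat(q).as_matrix()
def go(t,yawy=None):
    o,p,M=st();d=M.T@(np.array(t)-p)*100
    yy=np.arctan2(M[1,1],M[0,1]);tn=0
    if yawy is not None: tn=-((np.radians(yawy)-yy+np.pi/2)%np.pi-np.pi/2)
    print("t",round(o["clock"],2),"pos",p.round(4),"yawy",np.degrees(yy).round(1),"q",np.round(o["joint_pos"],2),"->",d.round(2),"turn",round(tn,3),"rows",np.ceil(np.linalg.norm(d)/4.17),"F",np.round(o["ft_force"],1),"w",o["grip_width"])
E
python3 -c "
from h import *
go([.5,-.28,.4]);go([.55,0,.4]);go([.54,.31,.4],-21)"
```

```text
t 1.32 pos [ 0.2548 -0.421   0.3969] yawy -74.3 q [-1.03  0.22  0.36  1.72  0.    1.84] -> [27.43 -6.93 -0.31] turn 0 rows 7.0 F [ 1.3 -0.6  0.8] w 0.08515466822999407
t 1.32 pos [ 0.2548 -0.421   0.3969] yawy -74.3 q [-1.03  0.22  0.36  1.72  0.    1.84] -> [ 39.83 -32.53  -0.32] turn 0 rows 13.0 F [ 1.3 -0.6  0.8] w 0.08515466822999407
t 1.32 pos [ 0.2548 -0.421   0.3969] yawy -74.3 q [-1.03  0.22  0.36  1.72  0.    1.84] -> [ 47.26 -62.64  -0.33] turn -0.93 rows 19.0 F [ 1.3 -0.6  0.8] w 0.08515466822999407
```

Call:
{"name": "arm_command", "arguments": {
  "translation": [
    [2.5,-3.2,0],
    [5,-6.4,0],
    [7.5,-9.6,0],
    [10,-12.8,0],
    [12.5,-16,0]
  ],
  "turn": [0,0,0,0,0],
  "hand": [0,0,0,0,0]
}}

```text
clock: 1.73
eef_pos: [0.3312, -0.2323, 0.3955]
tool_rot: [0.991, 0.137, 0.0, 0.0]
ft_force: [1.5, -0.5, 0.2]
grip_width: 0.0852
```

Call:
{"name": "arm_command", "arguments": {
  "translation": [
    [2.5,-3.2,0],
    [5,-6.4,0],
    [7.5,-9.6,0],
    [10,-12.8,0],
    [12.5,-16,0]
  ],
  "turn": [0,0,0,0,0],
  "hand": [0,0,0,0,0]
}}

```text
clock: 2.15
eef_pos: [0.408, -0.0441, 0.3957]
tool_rot: [0.991, 0.137, 0.0, 0.0]
ft_force: [0.6, -0.2, 0.1]
grip_width: 0.0857
```

Call:
{"name": "arm_command", "arguments": {
  "translation": [
    [2.5,-3.2,0],
    [5,-6.4,0],
    [7.5,-9.6,0],
    [10,-12.8,0],
    [12.5,-16,0]
  ],
  "turn": [-0.1,-0.2,-0.3,-0.4,-0.5],
  "hand": [0,0,0,0,0]
}}

```text
clock: 2.57
eef_pos: [0.485, 0.144, 0.3955]
tool_rot: [0.925, 0.38, 0.0, 0.0]
ft_force: [1.0, -1.3, -0.2]
grip_width: 0.0851
```

```bash
python3 - <<'E'
from h import *
p,d=camera("wrist");save("w1.png",p);np.save("w1.npy",d)
print(search_frame("wrist","trolley_hook"),search_frame("wrist","hook_rail"))
go([.542,.331,.3],-21)
for P in ([.542,.331,.08],[.636,.052,.07]):
    i=camera_info("wrist");q=np.array(i["world_to_cam"])@[*P,1];k=np.array(i["mtx"])@q[:3];print(k[:2]/k[2],q[2])
E
```

```text
[{'location': [129.7, 189.1], 'conf': 0.98}, {'location': [145.9, 118.8], 'conf': 0.97}, {'location': [47.6, 262.7], 'conf': 0.57}] [{'location': [172.8, 447.4], 'conf': 0.67}]
t 2.72 pos [0.4852 0.1445 0.3938] yawy -45.3 q [0.29 0.25 0.4  1.72 0.   2.65] -> [17.17 -9.26  9.35] turn -0.425 rows 6.0 F [ 0.2  0.2 -0.7] w 0.08541732987755941
[252.64256707  40.98070273] 0.3917351111910342
[429.04038243 135.62319583] 0.4407113517706197
```

View pics/w1.png

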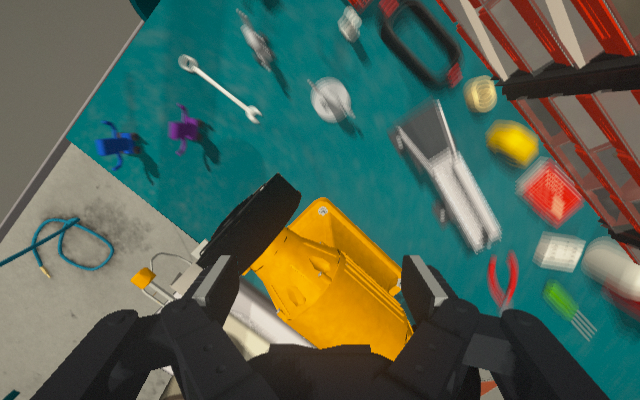

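The wrist view shows the steel trolley at (row 45, col 255), where it was predicted, the round-based hook at (100,330), and the rail from (105,430) at its open end to (245,485). I'm moving above the trolley and reading the rail from the depth.

```bash
cat > rail.py <<'E'
from h import *
import sys
np.set_printoptions(precision=4,suppress=True)
def fit(C,m=""):
    x,y,z=C.T
    s=C[(x>.53)&(x<.70)&(y>-.2)&(y<.1)&(z>.06)&(z<.11)]
    L=s[(s[:,2]>.088)&(s[:,2]<.102)&(s[:,1]<-.02)]
    rect=cv2.minAreaRect((L[:,:2]*1000).astype(np.float32));b=cv2.boxPoints(rect)
    c=L[:,:2].mean(0);e=np.linalg.svd(L[:,:2]-c,full_matrices=False)[2][0];e*=np.sign(e[1])
    n=np.array([e[1],-e[0]]);
    a=(s[:,:2]-c)@e;o=(s[:,:2]-c)@n
    print(m,len(s),len(L),"rect",rect,"yaw",np.degrees(np.arctan2(e[1],e[0])),"z",np.median(L[:,2]),"along",np.percentile(a,[.5,99.5]))
    for lo in np.arange(-.12,.2,.03):
        k=(a>lo)&(a<lo+.03)
        if k.sum()>10: print("%.2f"%lo,k.sum(),"across",np.percentile(o[k],[2,50,98]),"z",np.percentile(s[k,2],[5,50,95]))
    return c,e
E
python3 - <<'E'
from rail import *
D=np.load("side0.npy");fit(cloud("side",D)[D>0],"side")
D=np.load("w1.npy");c,e=fit(cloud("wrist",D)[D>0],"wrist");print(c,e)
E
```

```text
side 2298 825 rect ((601.0515747070312, -87.33605194091797), (146.39459228515625, 47.982872009277344), 77.63288116455078) yaw 76.98670072458383 z 0.09539915512675579 along [-0.0642  0.1848]
-0.09 147 across [-0.0232  0.0004  0.0223] z [0.0679 0.0857 0.0979]
-0.06 257 across [-0.0228  0.006   0.0224] z [0.0692 0.094  0.0982]
-0.03 281 across [-0.0237 -0.0052  0.0215] z [0.0687 0.0936 0.0979]
0.00 264 across [-0.024  -0.0051  0.021 ] z [0.069  0.0932 0.0976]
0.03 262 across [-0.0251 -0.0071  0.0207] z [0.069  0.0933 0.098 ]
0.06 248 across [-0.0249 -0.0066  0.0198] z [0.0686 0.0935 0.0985]
0.09 221 across [-0.0374 -0.0057  0.0294] z [0.068  0.0722 0.0962]
0.12 288 across [-0.0372 -0.0035  0.0292] z [0.0679 0.0713 0.0877]
0.15 275 across [-0.0369 -0.0055  0.0292] z [0.068  0.0716 0.0868]
0.18 55 across [-0.0374 -0.0052  0.0286] z [0.0669 0.0702 0.074 ]
wrist 5733 1614 rect ((601.0341796875, -86.75623321533203), (144.58670043945312, 46.25620651245117), 78.01434326171875) yaw 76.92859143829723 z 0.09255850133159471 along [-0.0683  0.1785]
-0.09 258 across [-0.0217  0.0021  0.0223] z [0.0683 0.0916 0.0947]
-0.06 503 across [-0.0223  0.005   0.0224] z [0.0666 0.0919 0.0938]
-0.03 530 across [-0.0229  0.0039  0.0221] z [0.0667 0.0918 0.0938]
0.00 558 across [-0.0237  0.0038  0.0215] z [0.0666 0.0918 0.0937]
0.03 583 across [-0.0243  0.0029  0.0204] z [0.0666 0.0916 0.0936]
0.06 711 across [-0.0249  0.0014  0.0199] z [0.0664 0.0909 0.0935]
0.09 780 across [-0.0362 -0.0015  0.0307] z [0.0662 0.0678 0.0835]
0.12 867 across [-0.037  -0.0025  0.0256] z [0.0661 0.0677 0.0835]
0.15 943 across [-0.0382 -0.0013  0.029 ] z [0.0659 0.0676 0.0829]
[ 0.6009 -0.0881] [0.2262 0.9741]
```

Call:
{"name": "arm_command", "arguments": {
  "translation": [
    [3.4,-1.8,0.4],
    [6.8,-3.7,0.8],
    [10.2,-5.5,1.2],
    [13.6,-7.4,1.6],
    [17,-9.2,2]
  ],
  "turn": [-0.1,-0.2,-0.3,-0.4,-0.425],
  "hand": [0.3,0.3,0.3,0.3,0.3]
}}

```text
clock: 3.13
eef_pos: [0.5421, 0.3266, 0.376]
tool_rot: [0.825, 0.565, 0.0, 0.0]
ft_force: [1.3, 0.4, 0.7]
grip_width: 0.0601
```

```bash
python3 - <<'E'
from h import *
p,d=camera("wrist");save("w2.png",p)
print(search_frame("wrist","trolley_hook")[:3],spot_point("wrist","trolley_hook")[:3])
C=cloud("wrist",d)[d>0];x,y,z=C.T
t=np.hypot(x-.542,y-.331)<.06
for lo,hi in((.02,.1),(.045,.1),(.07,.09)):
    q=C[t&(z>lo)&(z<hi)]
    if len(q)<5: continue
    r=cv2.minAreaRect((q[:,:2]*1000).astype(np.float32));c=q.mean(0);e=np.linalg.svd(q[:,:2]-c[:2],full_matrices=False)[2][0]
    print(lo,len(q),c,r,np.degrees(np.arctan2(e[1],e[0])),np.percentile(q[:,2],[50,98]))
go([.542,.331,.1],-21)
E
```

```text
[{'location': [194.6, 224.0], 'conf': 0.92}, {'location': [180.3, 150.3], 'conf': 0.91}, {'location': [91.2, 346.0], 'conf': 0.56}] [{'location': [154.4, 321.8], 'conf': 0.93}, {'location': [186.7, 222.7], 'conf': 0.89}, {'location': [175.9, 162.2], 'conf': 0.68}]
0.02 255 [0.54332711 0.33174749 0.05801656] ((543.2112426757812, 332.1400451660156), (79.43639373779297, 10.842287063598633), 68.6205825805664) -112.10522352056718 [0.0686834  0.07429747]
0.045 174 [0.54353748 0.33231497 0.06790682] ((543.2112426757812, 332.1400451660156), (79.43639373779297, 10.842287063598633), 68.6205825805664) -112.1501507576592 [0.0724495  0.07451202]
0.07 125 [0.54345048 0.33183483 0.07278737] ((542.9340209960938, 331.5347900390625), (25.005859375, 10.767105102539062), 69.02250671386719) -111.96808631518645 [0.07281697 0.07465206]
t 3.28 pos [0.5422 0.3278 0.3716] yawy -21.2 q [ 0.54  0.55  0.79  1.82 -0.    2.48] -> [ 0.42 -0.05 27.15] turn -0.003 rows 7.0 F [-0.5 -0.5 -0.7] w 0.06012002931016475
```

View pics/w2.png

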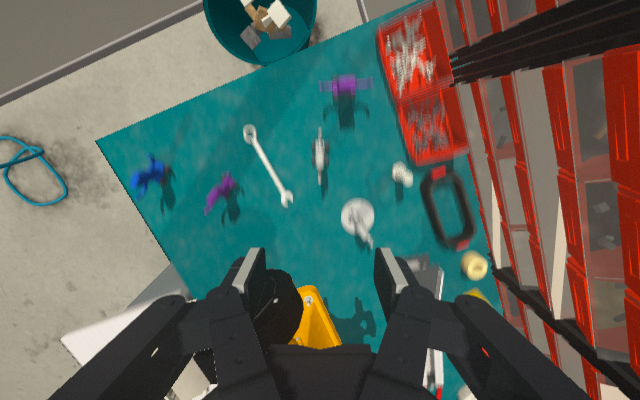

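Hook confirmed again: the steel one at (155,320) in w2, yaw 68.5°, position (0.543, 0.332), with the block top at about 75 mm as it should be. I'm descending.

Call:
{"name": "arm_command", "arguments": {
  "translation": [
    [0.1,0,3.8],
    [0.2,0,7.6],
    [0.3,0.0,11.4],
    [0.4,0,15.2],
    [0.4,0,19]
  ],
  "turn": [0,0,0,0,0],
  "hand": [0.3,0.3,0.3,0.3,0.3]
}}

```text
clock: 3.7
eef_pos: [0.5434, 0.3279, 0.1857]
tool_rot: [0.826, 0.563, 0.001, 0.0]
ft_force: [0.6, 0.3, -0.3]
grip_width: 0.0597
```

Call:
{"name": "arm_command", "arguments": {
  "translation": [
    [0,0,2],
    [0,0,4],
    [0,0,5],
    [0,0,5],
    [0,0,5]
  ],
  "turn": [0,0,0,0,0],
  "hand": [0.3,0.3,0.3,0.3,0.3]
}}

```text
clock: 4.12
eef_pos: [0.5437, 0.3292, 0.1367]
tool_rot: [0.826, 0.564, 0.0, 0.0]
ft_force: [0.6, 0.6, 0.8]
grip_width: 0.0599
```

```bash
python3 - <<'E'
from h import *
go([.5432,.3318,.062],-21.5)
p,d=camera("wrist");save("w3.png",p)
C=cloud("wrist",d)[d>0];x,y,z=C.T
q=C[(np.hypot(x-.543,y-.332)<.06)&(z>.068)&(z<.085)]
if len(q)>5: print(len(q),q.mean(0),cv2.minAreaRect((q[:,:2]*1000).astype(np.float32)))
E
```

```text
t 4.12 pos [0.5437 0.3292 0.1367] yawy -21.4 q [ 0.54  0.57  0.21  1.21 -0.    2.49] -> [ 0.22 -0.15  7.47] turn 0.002 rows 2.0 F [0.6 0.6 0.8] w 0.0598519211809806
575 [0.54688037 0.33389942 0.0775219 ] ((546.3811645507812, 332.3416442871094), (25.40416717529297, 11.738322257995605), 68.24889373779297)
```

View pics/w3.png

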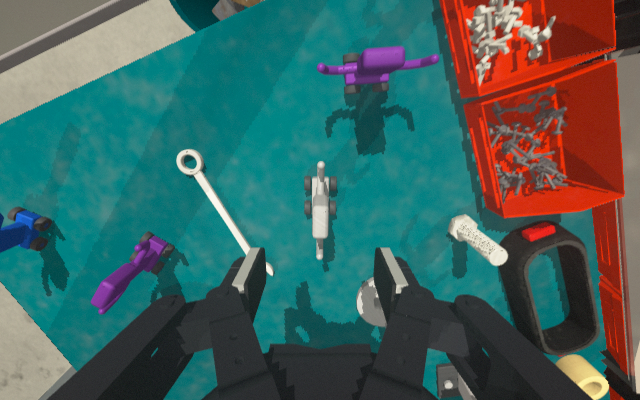

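The hook is centred between the jaws (block around row 215, col 320). I'm descending and gripping.

Call:
{"name": "arm_command", "arguments": {
  "translation": [
    [0.3,0,3],
    [0.3,0,6],
    [0.3,0,7.4],
    [0.3,0,7.4],
    [0.3,0,7.4]
  ],
  "turn": [0,0,0,0,0],
  "hand": [0.3,0.3,0.3,0.3,0.3]
}}

```text
clock: 4.58
eef_pos: [0.5449, 0.3332, 0.0625]
tool_rot: [0.825, 0.564, 0.001, 0.0]
ft_force: [0.4, -0.8, 0.6]
grip_width: 0.0599
```

Call:
{"name": "arm_command", "arguments": {
  "translation": [
    [0,0,0],
    [0,0,0],
    [0,0,0],
    [0,0,0],
    [0,0,0]
  ],
  "turn": [0,0,0,0,0],
  "hand": [0.6,0.8,1,1,1]
}}

```text
clock: 5.0
eef_pos: [0.5455, 0.3337, 0.063]
tool_rot: [0.825, 0.565, 0.002, 0.0]
ft_force: [-0.1, -0.1, 4.8]
grip_width: 0.0113
```

Call:
{"name": "arm_command", "arguments": {
  "translation": [
    [0,0,0],
    [0,0,0],
    [0,0,0],
    [0,0,0],
    [0,0,0]
  ],
  "turn": [0,0,0,0,0],
  "hand": [1,1,1,1,1]
}}

```text
clock: 5.42
eef_pos: [0.5455, 0.3337, 0.063]
tool_rot: [0.825, 0.565, 0.002, 0.0]
ft_force: [1.0, 0.2, 6.7]
grip_width: 0.0114
```

Call:
{"name": "arm_command", "arguments": {
  "translation": [
    [0,0,-1],
    [0,0,-4],
    [0,0,-8],
    [0,0,-12],
    [0,0,-16]
  ],
  "turn": [0,0,0,0,0],
  "hand": [1,1,1,1,1]
}}

```text
clock: 5.83
eef_pos: [0.5433, 0.3325, 0.2224]
tool_rot: [0.825, 0.565, -0.001, -0.0]
ft_force: [0.9, -0.2, -1.6]
grip_width: 0.0109
```

```bash
python3 - <<'E'
from h import *
go([.63,.062,.25],-12)
E
```

```text
t 5.83 pos [0.5433 0.3325 0.2224] yawy -21.3 q [0.55 0.53 0.38 1.42 0.   2.49] -> [-22.07  17.88  -2.74] turn -0.161 rows 7.0 F [ 0.9 -0.2 -1.6] w 0.010899291060537289
```

The hook is gripped (11 mm opening) and lifted. I'm carrying it towards the bay and giving the wrist a half turn so that its camera faces down the rail.

Call:
{"name": "arm_command", "arguments": {
  "translation": [
    [-3,2.4,-0.4],
    [-6,4.9,-0.8],
    [-9,7.3,-1.2],
    [-12,9.7,-1.6],
    [-15,12.1,-2]
  ],
  "turn": [-0.12,-0.24,-0.36,-0.48,-0.6],
  "hand": [1,1,1,1,1]
}}

```text
clock: 6.25
eef_pos: [0.6023, 0.1477, 0.2415]
tool_rot: [0.619, 0.785, -0.001, -0.0]
ft_force: [0.4, 0.3, -1.3]
grip_width: 0.011
```

Call:
{"name": "arm_command", "arguments": {
  "translation": [
    [0,0,0],
    [0,0,0],
    [0,0,0],
    [0,0,0],
    [0,0,0]
  ],
  "turn": [-0.12,-0.24,-0.36,-0.48,-0.6],
  "hand": [1,1,1,1,1]
}}

```text
clock: 6.67
eef_pos: [0.6021, 0.1489, 0.241]
tool_rot: [0.36, 0.933, -0.001, -0.001]
ft_force: [0.2, 0.4, -1.5]
grip_width: 0.0111
```

Call:
{"name": "arm_command", "arguments": {
  "translation": [
    [0,0,0],
    [0,0,0],
    [0,0,0],
    [0,0,0],
    [0,0,0]
  ],
  "turn": [-0.12,-0.24,-0.36,-0.48,-0.6],
  "hand": [1,1,1,1,1]
}}

```text
clock: 7.08
eef_pos: [0.602, 0.1492, 0.241]
tool_rot: [0.068, 0.998, -0.0, -0.001]
ft_force: [0.2, 0.6, -1.6]
grip_width: 0.011
```

Call:
{"name": "arm_command", "arguments": {
  "translation": [
    [0,0,0],
    [0,0,0],
    [0,0,0],
    [0,0,0],
    [0,0,0]
  ],
  "turn": [-0.12,-0.24,-0.36,-0.48,-0.6],
  "hand": [1,1,1,1,1]
}}

```text
clock: 7.5
eef_pos: [0.602, 0.1492, 0.241]
tool_rot: [-0.23, 0.973, 0.0, -0.001]
ft_force: [0.8, 0.2, -0.9]
grip_width: 0.0111
```

Call:
{"name": "arm_command", "arguments": {
  "translation": [
    [0,0,0],
    [0,0,0],
    [0,0,0],
    [0,0,0],
    [0,0,0]
  ],
  "turn": [-0.12,-0.24,-0.36,-0.48,-0.6],
  "hand": [1,1,1,1,1]
}}

```text
clock: 7.92
eef_pos: [0.602, 0.1492, 0.241]
tool_rot: [-0.507, 0.862, 0.0, -0.001]
ft_force: [0.0, 0.2, -1.7]
grip_width: 0.0111
```

```bash
python3 - <<'E'
from rail import *
go([.633,.065,.235],-12)
p,d=camera("wrist");save("w4.png",p)
c,e=fit(cloud("wrist",d)[d>0],"wrist");print(c,e)
for n in("rail_bay","hook_rail"):
  for x in spot_point("wrist",n)[:2]: print(n,x,ray("wrist",*x["location"],.07 if n=="rail_bay" else 0))
E
```

```text
t 7.92 pos [0.602  0.1492 0.241 ] yawy 151.0 q [ 0.24  0.49  0.36  1.44  0.   -0.82] -> [ 5.86 -6.8   0.6 ] turn -0.297 rows 3.0 F [ 0.   0.2 -1.7] w 0.011129787516183272
wrist 10476 1414 rect ((613.3433837890625, -35.62290954589844), (39.58501434326172, 46.47969436645508), 79.44264221191406) yaw 163.1477196397894 z 0.09453038841472111 along [-0.0243  0.0475]
-0.03 4367 across [-0.0194  0.0384  0.1199] z [0.0686 0.0708 0.0952]
0.00 4610 across [-0.0113  0.0456  0.1192] z [0.0685 0.07   0.0952]
0.03 1499 across [0.0375 0.0785 0.1188] z [0.0685 0.0702 0.0862]
[ 0.6172 -0.0354] [-0.9571  0.2899]
rail_bay {'location': [126.1, 250.6], 'conf': 0.85} [0.6319 0.0569 0.07  ]
hook_rail {'location': [42.1, 235.8], 'conf': 0.97} [ 0.6099 -0.0357  0.    ]
```

View pics/w4.png

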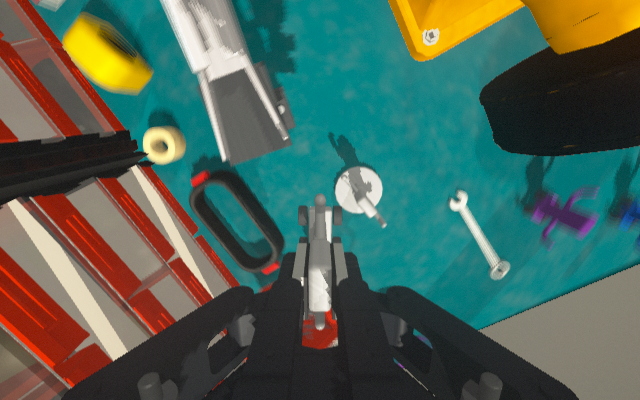

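Held hook upright at (260,320); rail bay open end at (row 145, col 255), floor measured at z 0.070 as it should be; my rail fit and the network agree to ~4 mm. Moving over the bay.

Call:
{"name": "arm_command", "arguments": {
  "translation": [
    [2,-2.3,1],
    [4,-4.6,2],
    [5.9,-6.8,4],
    [5.9,-6.8,6.5],
    [5.9,-6.8,6.5]
  ],
  "turn": [-0.1,-0.2,-0.3,-0.3,-0.3],
  "hand": [1,1,1,1,1]
}}

```text
clock: 8.48
eef_pos: [0.6301, 0.0624, 0.1706]
tool_rot: [-0.626, 0.78, 0.003, -0.004]
ft_force: [-0.9, 1.1, -3.0]
grip_width: 0.011
```

```bash
python3 - <<'E'
from rail import *
p,d=camera("wrist")
go([.632,.060,.135],-12)
C=cloud("wrist",d)[d>0]
x,y,z=C.T
s=C[(x>.54)&(x<.70)&(y>-.2)&(y<.12)&(z>.06)&(z<.105)]
e=np.array([.208,.978]);n=np.array([.978,-.208]);o0=np.array([.612,-.0345])
a=(s[:,:2]-o0)@e;o=(s[:,:2]-o0)@n
for lo in np.arange(-.13,.13,.02):
    k=(a>lo)&(a<lo+.02);top=k&(s[:,2]>.088);fl=k&(s[:,2]<.076)
    if k.sum()>30: print("%.2f"%lo,k.sum(),"lips",np.percentile(o[top],[2,98])*1e3 if top.sum()>20 else None,"floor",fl.sum(),np.percentile(o[fl],[2,98])*1e3 if fl.sum()>20 else None,"z",np.percentile(s[k,2],[5,95]))
v=p[:].copy();save("w5.png",v)
E
```

```text
t 8.53 pos [0.6305 0.0637 0.173 ] yawy 167.6 q [ 0.1   0.55  0.28  1.31  0.   -1.25] -> [ 0.32 -0.25  3.8 ] turn -0.007 rows 1.0 F [ 0.5 -0.1 -2.1] w 0.011166826211695633
-0.07 177 lips None floor 177 [-6.0202 10.6976] z [0.0709 0.0733]
-0.05 2231 lips [-20.3682  24.1659] floor 809 [-6.5538 10.5539] z [0.0712 0.098 ]
-0.03 2319 lips [-20.7674  24.0149] floor 738 [-6.6644 10.459 ] z [0.0713 0.098 ]
-0.01 2130 lips [-20.6136  23.9725] floor 681 [-6.6297 10.4831] z [0.0713 0.098 ]
0.01 1924 lips [-20.9944  23.839 ] floor 614 [-6.5889 10.3811] z [0.0714 0.098 ]
0.03 1882 lips [-21.7341  24.6968] floor 1314 [-31.5707  34.5126] z [0.0711 0.0974]
0.05 2090 lips [-26.0782  27.751 ] floor 1762 [-32.3778  34.9059] z [0.071  0.0882]
0.07 1884 lips [-28.2585  31.0768] floor 1582 [-32.6311  35.0964] z [0.071  0.0882]
0.09 1070 lips [-32.0305  33.8057] floor 791 [-32.1359  34.6787] z [0.0711 0.0886]
0.11 783 lips [-33.126   34.9848] floor 700 [-30.2003  32.4327] z [0.0711 0.0879]
```

View pics/w5.png

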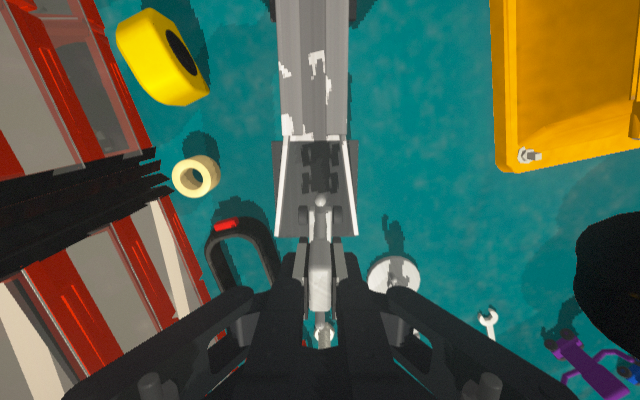

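The view shows the hook over the bay with the rail ahead and the slot centre at col 315, against the hook's 320. I'm shifting 4 mm towards +x and lowering.

Call:
{"name": "arm_command", "arguments": {
  "translation": [
    [0.5,-0.4,0],
    [0.5,-0.4,1.5],
    [0.5,-0.4,3],
    [0.5,-0.4,3.5],
    [0.5,-0.4,3.5]
  ],
  "turn": [-0.01,-0.01,-0.01,-0.01,-0.01],
  "hand": [1,1,1,1,1]
}}

```text
clock: 8.95
eef_pos: [0.6356, 0.0596, 0.1414]
tool_rot: [-0.632, 0.775, 0.0, -0.0]
ft_force: [-0.3, 0.5, -2.0]
grip_width: 0.0112
```

```bash
cat >> h.py <<'E'
O=np.array([.6139,-.0349]);E_=np.array([.208,.978]);N_=np.array([.978,-.208])
def rel():
    o,p,M=st();d=p[:2]-O;print("t %.2f rail x %.1f y %.1f TCP z %.1f mm, tool-x yaw %.2f (want -102) F"%(o["clock"],d@N_*1e3,d@E_*1e3,p[2]*1e3,np.degrees(np.arctan2(M[1,0],M[0,0]))),np.round(o["ft_force"],1),np.round(o["joint_pos"],2),o["grip_width"])
E
python3 - <<'E'
from h import *
rel()
p,d=camera("wrist");save("w6.png",cv2.resize(p[60:360,200:440],(640,800))[:600])
E
```

```text
t 8.95 rail x 1.6 y 96.9 TCP z 141.4 mm, tool-x yaw -101.56 (want -102) F [-0.3  0.5 -2. ] [ 0.09  0.57  0.23  1.23 -0.   -1.28] 0.011222999065643774
```

View pics/w6.png

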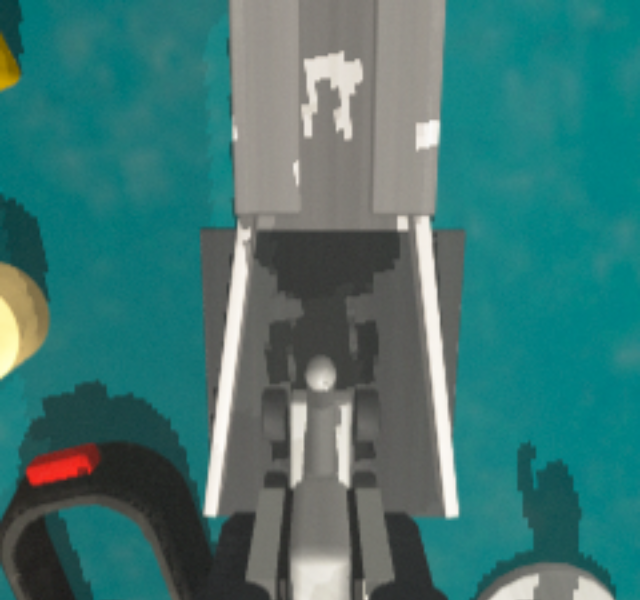

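The rollers and horn sit at col 320 of the crop while the rail centre is at 331 (near) to 338 (far). The hook is about 3 mm too far towards +x, so I'm correcting that and finishing the lowering.

Call:
{"name": "arm_command", "arguments": {
  "translation": [
    [0,0.3,0],
    [0,0.3,0.2],
    [0,0.3,0.4],
    [0,0.3,0.4],
    [0,0.3,0.4]
  ],
  "turn": [0.008,0.008,0.008,0.008,0.008],
  "hand": [1,1,1,1,1]
}}

```text
clock: 9.42
eef_pos: [0.633, 0.0595, 0.1375]
tool_rot: [-0.629, 0.778, -0.0, 0.0]
ft_force: [0.2, 0.3, -0.7]
grip_width: 0.0112
```

```bash
python3 - <<'E'
from h import *
rel()
p,d=camera("wrist");save("w7.png",cv2.resize(p[60:285,200:440],(640,600)))
E
```

```text
t 9.42 rail x -1.0 y 96.3 TCP z 137.5 mm, tool-x yaw -102.07 (want -102) F [ 0.2  0.3 -0.7] [ 0.09  0.57  0.22  1.22 -0.   -1.27] 0.011224039603835952
```

View pics/w7.png

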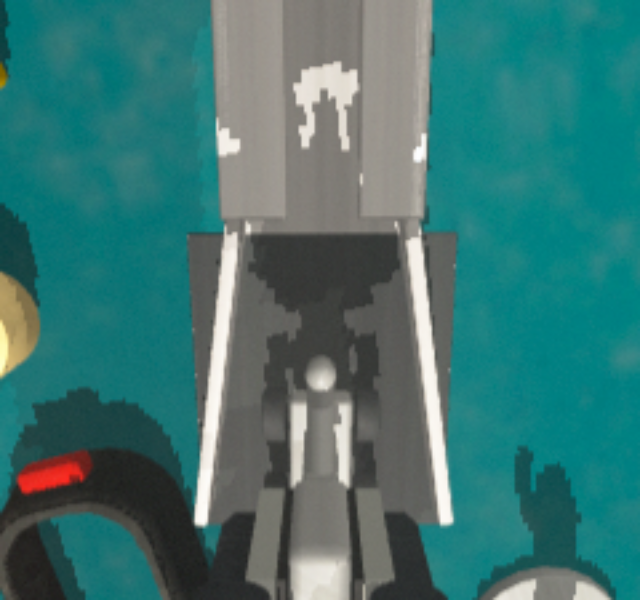

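Now nearly centred (slot 323, hook 320). I'll nudge it 1 mm more, enter the channel and watch the force.

Call:
{"name": "arm_command", "arguments": {
  "translation": [
    [1,0.1,0],
    [2,0.1,0],
    [3,0.1,0],
    [4,0.1,0],
    [5,0.1,0]
  ],
  "turn": [0,0,0,0,0],
  "hand": [1,1,1,1,1]
}}

```text
clock: 9.88
eef_pos: [0.6212, 0.0092, 0.1374]
tool_rot: [-0.629, 0.778, -0.0, -0.0]
ft_force: [0.5, 0.1, -1.2]
grip_width: 0.0111
```

Call:
{"name": "arm_command", "arguments": {
  "translation": [
    [1,0,0],
    [2,0,0],
    [3,0,0],
    [4,0,0],
    [5,0,0]
  ],
  "turn": [0,0,0,0,0],
  "hand": [1,1,1,1,1]
}}

```text
clock: 10.3
eef_pos: [0.6109, -0.0392, 0.1373]
tool_rot: [-0.629, 0.778, -0.0, 0.0]
ft_force: [1.0, 0.5, -1.4]
grip_width: 0.0112
```

```bash
python3 - <<'E'
from h import *
rel()
p,d=camera("wrist");save("w8.png",cv2.resize(p[60:285,200:440],(640,600)))
E
```

```text
t 10.30 rail x -2.1 y -4.8 TCP z 137.3 mm, tool-x yaw -102.07 (want -102) F [ 1.   0.5 -1.4] [-0.06  0.52  0.14  1.19  0.   -1.42] 0.01119244582920076
```

View pics/w8.png

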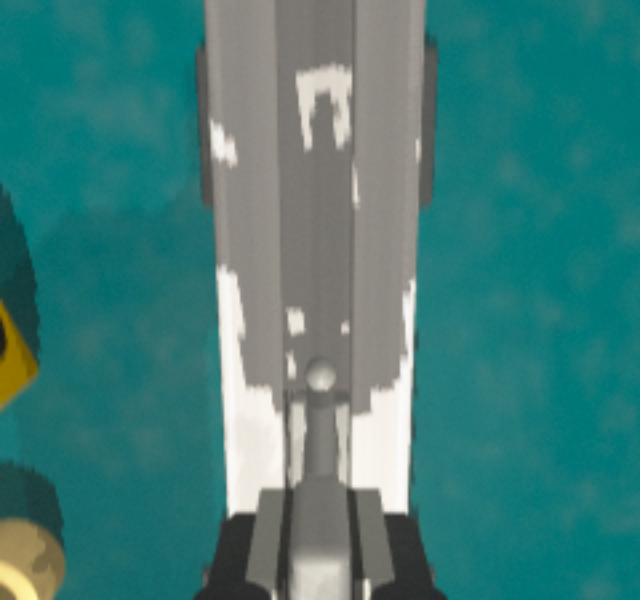

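The foot is now inside the closed channel under the lips, with the slot at 281–352 and the neck centred at 320. Continuing.

Call:
{"name": "arm_command", "arguments": {
  "translation": [
    [1.4,-0.1,0],
    [2.8,-0.1,0],
    [4.2,-0.1,0],
    [5.6,-0.1,0],
    [7,-0.1,0]
  ],
  "turn": [0,0,0,0,0],
  "hand": [1,1,1,1,1]
}}

```text
clock: 10.77
eef_pos: [0.597, -0.1084, 0.1373]
tool_rot: [-0.629, 0.778, -0.0, -0.0]
ft_force: [-0.3, -0.3, -1.8]
grip_width: 0.0113
```

Call:
{"name": "arm_command", "arguments": {
  "translation": [
    [0.4,0,0],
    [0.8,0,0],
    [1.2,0,0],
    [1.5,0,0],
    [1.5,0,0]
  ],
  "turn": [0,0,0,0,0],
  "hand": [1,1,1,1,1]
}}

```text
clock: 11.18
eef_pos: [0.5943, -0.1217, 0.1373]
tool_rot: [-0.629, 0.778, -0.0, -0.0]
ft_force: [0.4, 0.9, -1.1]
grip_width: 0.011
```

```bash
python3 -c "
from h import *
rel()"
```

```text
t 11.18 rail x -1.1 y -88.9 TCP z 137.3 mm, tool-x yaw -102.07 (want -102) F [ 0.4  0.9 -1.1] [-0.2   0.51  0.12  1.18 -0.   -1.56] 0.011008462383586402
```

Call:
{"name": "arm_command", "arguments": {
  "translation": [
    [0.2,0,0],
    [0.4,0,0],
    [0.6,0,0],
    [0.7,0,0],
    [0.7,0,0]
  ],
  "turn": [0,0,0,0,0],
  "hand": [1,1,1,1,1]
}}

```text
clock: 11.6
eef_pos: [0.5928, -0.1284, 0.1373]
tool_rot: [-0.629, 0.778, -0.0, -0.0]
ft_force: [0.7, 0.1, -1.9]
grip_width: 0.0113
```

Call:
{"name": "arm_command", "arguments": {
  "translation": [
    [0.2,0,0],
    [0.3,0,0],
    [0.3,0,0]
  ],
  "turn": [0,0,0],
  "hand": [1,1,1]
}}

```text
clock: 11.85
eef_pos: [0.5922, -0.1314, 0.1373]
tool_rot: [-0.629, 0.778, -0.0, -0.0]
ft_force: [-0.4, 0.2, -1.1]
grip_width: 0.011
```

```bash
python3 -c "
from h import *
rel()"
```

```text
t 11.85 rail x -1.2 y -98.9 TCP z 137.3 mm, tool-x yaw -102.08 (want -102) F [-0.4  0.2 -1.1] [-0.22  0.51  0.12  1.18 -0.   -1.58] 0.011035001533408808
```

No contact with the stop yet, so I'm easing on in 2 mm steps.

Call:
{"name": "arm_command", "arguments": {
  "translation": [
    [0.2,0,0],
    [0.2,0,0],
    [0.2,0,0]
  ],
  "turn": [0,0,0],
  "hand": [1,1,1]
}}

```text
clock: 12.1
eef_pos: [0.5919, -0.1327, 0.1373]
tool_rot: [-0.629, 0.777, 0.0, 0.0]
ft_force: [-0.3, 2.2, -1.5]
grip_width: 0.0112
```

Call:
{"name": "arm_command", "arguments": {
  "translation": [
    [0.2,0,0],
    [0.2,0,0],
    [0.2,0,0]
  ],
  "turn": [0,0,0],
  "hand": [1,1,1]
}}

```text
clock: 12.35
eef_pos: [0.5918, -0.1331, 0.1374]
tool_rot: [-0.629, 0.777, 0.001, 0.002]
ft_force: [1.6, 6.0, 0.1]
grip_width: 0.0115
```

Call:
{"name": "arm_command", "arguments": {
  "translation": [
    [0.2,0,0],
    [0.2,0,0],
    [0.2,0,0]
  ],
  "turn": [0,0,0],
  "hand": [1,1,1]
}}

```text
clock: 12.6
eef_pos: [0.5917, -0.1335, 0.1375]
tool_rot: [-0.63, 0.777, 0.002, 0.003]
ft_force: [1.7, 9.3, -0.4]
grip_width: 0.0113
```

It's on the stop (9 N, rail y about −100 by my frame). I'm relieving it, lowering to the floor, releasing and rising.

Call:
{"name": "arm_command", "arguments": {
  "translation": [
    [-0.4,0,0],
    [-0.4,0,0.1],
    [-0.4,0,0.2],
    [-0.4,0,0.3],
    [-0.4,0,0.3]
  ],
  "turn": [0,0,0,0,0],
  "hand": [1,1,1,1,1]
}}

```text
clock: 13.02
eef_pos: [0.5921, -0.1329, 0.1344]
tool_rot: [-0.629, 0.777, 0.0, 0.001]
ft_force: [0.6, 4.0, -0.1]
grip_width: 0.011
```

```bash
python3 -c "
from h import *
rel()"
```

```text
t 13.02 rail x -0.9 y -100.3 TCP z 134.4 mm, tool-x yaw -102.06 (want -102) F [ 0.6  4.  -0.1] [-0.22  0.51  0.12  1.17  0.   -1.58] 0.010985694034261254
```

Call:
{"name": "arm_command", "arguments": {
  "translation": [
    [-0.2,0,0],
    [-0.2,0,0.1],
    [-0.2,0,0.2],
    [-0.2,0,0.2]
  ],
  "turn": [0,0,0,0],
  "hand": [1,1,1,1]
}}

```text
clock: 13.35
eef_pos: [0.592, -0.1321, 0.133]
tool_rot: [-0.629, 0.778, -0.001, -0.0]
ft_force: [-1.7, -0.1, 3.8]
grip_width: 0.0111
```

Call:
{"name": "arm_command", "arguments": {
  "translation": [
    [0,0,0],
    [0,0,0],
    [0,0,0],
    [0,0,0],
    [0,0,0]
  ],
  "turn": [0,0,0,0,0],
  "hand": [0.8,0.7,0.6,0.5,0.5]
}}

```text
clock: 13.77
eef_pos: [0.5922, -0.1313, 0.1321]
tool_rot: [-0.629, 0.778, 0.0, -0.0]
ft_force: [0.0, -0.4, 0.4]
grip_width: 0.0431
```

```bash
python3 -c "
from h import *
rel()"
```

```text
t 13.77 rail x -1.2 y -98.8 TCP z 132.1 mm, tool-x yaw -102.07 (want -102) F [ 0.  -0.4  0.4] [-0.22  0.52  0.11  1.17 -0.   -1.58] 0.04311229647027088
```

It touched the floor (+3.8 N) and released cleanly. I'm rising straight up, then checking.

Call:
{"name": "arm_command", "arguments": {
  "translation": [
    [0,0,-2],
    [0,0,-5],
    [0,0,-8],
    [0,0,-11],
    [0,0,-14]
  ],
  "turn": [0,0,0,0,0],
  "hand": [0.5,0.5,0.5,0.5,0.5]
}}

```text
clock: 14.18
eef_pos: [0.592, -0.1312, 0.2736]
tool_rot: [-0.629, 0.777, 0.0, -0.0]
ft_force: [1.5, -0.0, 0.4]
grip_width: 0.0424
```

Call:
{"name": "arm_command", "arguments": {
  "translation": [
    [-3,0,-2],
    [-6,0,-4],
    [-8,0,-5],
    [-8,0,-5],
    [-8,0,-5]
  ],
  "turn": [0,0,0,0,0],
  "hand": [0.5,0.5,0.5,0.5,0.5]
}}

```text
clock: 14.6
eef_pos: [0.6095, -0.0519, 0.3229]
tool_rot: [-0.63, 0.777, -0.001, 0.0]
ft_force: [-0.8, 0.3, -0.3]
grip_width: 0.0428
```

```bash
python3 - <<'E'
from h import *
np.set_printoptions(precision=4,suppress=True)
rel()
p,d=camera("wrist");save("w9.png",cv2.resize(p[0:300,160:480],(640,600)))
C=cloud("wrist",d)[d>0];x,y,z=C.T
q=C[(np.hypot(x-.593,y+.131)<.05)&(z>.115)&(z<.16)]
t=q[q[:,2]>.14]
for s in(q,t):
    r=cv2.minAreaRect((s[:,:2]*1000).astype(np.float32));k=np.array(r[0])/1e3-O;print(len(s),r,"rail x,y",k@N_*1e3,k@E_*1e3,"ztop",np.percentile(s[:,2],95))
p,d=camera("side")
for x in spot_point("side","stand_hook")[:1]+search_frame("side","stand_hook")[:1]: print("stand",x,ray("side",*x["location"],0))
for x in spot_point("side","trolley_hook"):
    k=ray("side",*x["location"],.07)[:2]-O;print("tr",x["location"],x["conf"],k@N_*1e3,k@E_*1e3)
E
```

```text
t 14.60 rail x -0.8 y -17.6 TCP z 322.9 mm, tool-x yaw -101.93 (want -102) F [-0.8  0.3 -0.3] [-0.08  0.46  0.53  1.63 -0.   -1.45] 0.04284781442958532
393 ((591.3350830078125, -132.05227661132812), (81.20426940917969, 11.52415657043457), 77.75206756591797) rail x,y -1.8608152832031706 -99.70842926025392 ztop 0.14762178306918775
308 ((591.2875366210938, -132.42137145996094), (25.612773895263672, 11.527369499206543), 77.92926788330078) rail x,y -1.8305439208983991 -100.0792936706543 ztop 0.14768415321118963
stand {'location': [228.6, 352.3], 'conf': 0.59} [0.5692 0.1953 0.    ]
stand {'location': [229.0, 354.6], 'conf': 0.57} [0.5755 0.1968 0.    ]
tr [152.9, 288.7] 0.73 -382.07245991091906 292.70193446675177
tr [308.2, 309.8] 0.56 -9.322040476071145 -90.49865758448688
tr [176.6, 304.2] 0.55 -282.06917678239193 240.5119837114726
```

View pics/w9.png

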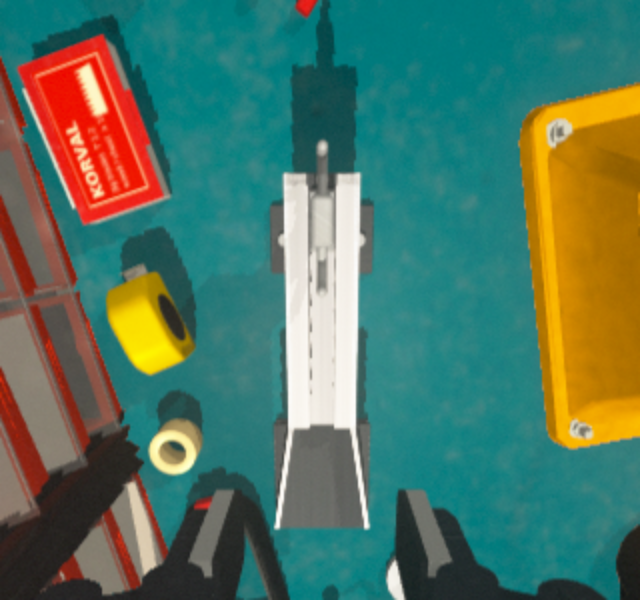

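The hook (145–290, 322) stands upright and in line, with its neck centred in the slot at the closed end. Its top is at 0.148 m (70+78), and it is at rail y about −100. The round-based hook is unmoved. I'm handing in.

```bash
python3 -c "
from h import *
print(job_done())"
```

```text
the job is handed in; nothing more can be done
None
```

I took the steel trolley hook from the bench, set it down in the rail's loading bay, slid it in until it touched the end stop (about 9 N), lowered it to the floor and released it. I handed the job in at about 14.7 s on the clock.

Last checks before handing in:
- **Position:** depth from the wrist camera puts the hook at rail x about −2 mm and y about −100 mm, inside the allowed ranges (±8 mm and −110 to −83 mm). The nominal home position is y −98 mm; my rail frame is good to about 2–3 mm.
- **Pose:** the top is at 148 mm, which matches 70 + 78 mm, so the foot is on the channel floor and the hook is upright. It is in line with the rail to within a degree.
- **Round-based hook:** it is still at about (0.57, 0.195), within a few millimetres of where it was at the start.
- **Robot:** the gripper was clear of everything.

One check disagreed: a low-confidence side-camera reading (0.56) put the hook at rail x −9 mm, y −90 mm. I discounted it because the wrist view shows the neck centred in the 16 mm slot.

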